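# Peel the top tray off a stuck nest and hold it over the ultrasonic cleaner

### The job

The pressed-steel trays in the nested stack are stuck together: take the top one by the upright lug at its corner, lift that corner first while the opposite corner is still seated, tilting the tray until it comes unstuck (a level pull only tugs at the others), and take it off, leaving the rest of the stack standing where it is. Then carry it to the small ultrasonic cleaner and finish while still holding it, still and roughly level with its open side up, centred over the open tank a few centimetres above the rim and touching nothing but the gripper. Leave the bottle, the beaker and the jar alone.

Things in the scene. Friction and masses are not known exactly. Their poses are not given: they have to be found in the camera images.
- top_tray: Top tray of the stack: pressed steel, open top, 170 (x) by 120 (y) by 34 mm high, flat rim, 0.22 kg, balanced near its middle. Origin: centre of underside; z up. Seated, its underside is 64 mm, its rim 98 mm above the bench. Sticks to the tray below at two points of its long walls at x = -45 mm, 4 to 7 N each, for the first 4 mm of lift there: tilting 0.2 rad about the far corner frees it.
- lug (a point): Middle of the top of the top tray's upright lug, a block just outside the tray's (+x, +y) corner: 10 mm thick along the tray's (1, 1, 0) direction, 26 mm wide along (1, -1, 0), standing 34 mm above the rim; top 132 mm above the bench when seated. Lies at 90.7, 65.7, 68 mm from the tray's origin; axes as the tray's.
- lug_corner (a point): The rim corner of the top tray beside its lug, on the rim's top: 85, 60, 34 mm from the tray's origin.
- far_corner (a point): The diagonally opposite rim corner of the top tray, on the rim's top: -85, -60, 34 mm from the tray's origin.
- lower_trays: The other four trays, same shape, nested 16 mm apart; they stay together, about 1 kg, standing loose on the bench, highest rim at 82 mm; a level pull on the top tray can tip them up at one end. Origin: centre of the lowest underside; axes as the top tray's. Their lugs are at other corners, at least 16 mm lower than the top tray's.
- bath: Small white bench ultrasonic cleaner, fixed to the bench, 270 mm (x) by 190 mm (y) by 122 mm high, open at the top, with a steel tank inside, 234 by 154 mm at the mouth. Origin: centre of its underside.
- tank_mouth (a point): Centre of the cleaner's open tank mouth, level with its rim, 122 mm above the bench.
- amber_bottle: Bystander: amber glass bottle with black cap, 68 mm across, 150 mm high, near the far edge of the work. Origin: centre of its underside.
- beaker: Bystander: glass beaker, 70 mm across, 90 mm high. Origin: centre of its underside.
- jar: Bystander: white jar with red lid, 60 mm across, 75 mm high. Origin: centre of its underside.
Not all that is in view belongs to the job. Leave any green or purple look-alike of the top_tray alone.

How it is judged:
By the outcome, as a careful person would: the job done as asked, in the order asked, and still so for the second after the job is handed in, while the arm keeps its last pose, push and grip.
It also fails if it takes over 40 s, if anything falls off the work surface, if the arm or the gripper's body presses on something with over 40 N, if the wrist force passes 120 N, or if a joint passes its speed limit or range.

### The arm

A 7-joint arm with a two-finger parallel gripper is mounted at the origin on the work surface. World frame = base frame: x ahead of the robot, y to its left, z up, the work surface at z = 0. Lengths are in m, angles in rad, forces in N, time in s.
With the tool pointing down it reaches from about 0.425 to 0.825 m from the base axis. Payload 3.6 kg.
Tool frame: the origin (TCP) lies at the very end of the fingers, on their centre line; the grasp point (between the pads) lies 19 mm behind it (arm.tcp_to_grasp is the distance from the TCP to the grasp point, in m); x points along the fingers, y is the direction in which the jaws open and shut, and the axes are right-handed (so a half turn about x gives the same grasp; the last joint's range is limited). The gripper opens to 93 mm and grips with 3 to 60 N. Pads are 15 mm wide; open, the fingers measure 128 mm over their backs; the gripper's body (75 mm by 188 mm) begins 65 mm behind the grasp point.
Start: joints at [1.141, 0.615, -0.013, 1.423, 0.008, 1.103, -0.04], TCP at [0.255, -0.598, 0.198] pointing down, gripper open.
Joint ranges: [-3.12, 3.12], [-0.3, 2.06], [-1.34, 1.32], [0.26, 2.42], [-1.36, 4.5], [0.01, 1.98], [-2.84, 2.84]. Speed limits (rad/s): [2.79, 2.79, 3.14, 3.14, 3.14, 3.14, 3.14].

### API

Orientations are given as a unit quaternion [w, x, y, z].
In Python, from rig import readout, vision, arm gives the robot as it stands.
- The arm moves only by the tool move_arm, never from a script. Its argument "steps" is a list that holds one entry, the list of rows, each a list of 7 numbers: the turn, a rotation vector about the tool's x, y, z in degrees, then the shift along the tool's x, y, z in m, then the finger opening in m, from 0 to 0.093. In form: [[[rx, ry, rz, dx, dy, dz, grip], ...]]. A call has 1 to 8 rows; each row is the pose to reach, as a shift and turn from the pose commanded when the call began, along the tool's axes at that moment; what a row does not reach only later rows make up. A row lasts 1/8 s, in which the tool goes at most 62.5 mm and 10.7 degrees, less where a joint would pass 70% of its speed; a pose out of reach is approached as far as the arm can. A call with a gripper value outside its range is refused whole. The fingers move at their own pace and stop on an object; the grip force is fixed at half the most. Time passes only in rows, so rows that repeat a pose let the fingers close. It gives the time, the measured TCP pose, the force and the opening at its end, in the units of the state.
- readout.get_state(): the state, without advancing time (a new reading comes with each control period).
- vision.camera(name): name is "side" or "top"; returns the picture (480x640x3 uint8, red, green, blue); there is no depth.
- vision.camera_params(name): a dict with "intrinsics" (3x3 intrinsics, pixels), "R" (3x3) and "t" (3): a world point X has camera coordinates R X + t. Camera axes: x right, y down, z forward; pixel columns grow to the right and rows downward; lengths in m; the calibration is good to about 2 mm. A picture is of the moment at which its call begins. camera_params takes no time and is no camera call.
- arm.finish_job(): hands the job in, once; it reports no verdict.
Trained networks look in the newest picture that a camera, given by its name, has taken for a name from the list of things; names that differ only in an ending like _2 or _b are one class to them, and where a whole thing is asked for, a point or a joint stands for the part that bears it (a point fixed in the world has none). Each returns a list of dicts, best first, with "p" (0 to 1); they miss things now and then, are a little off and sometimes report something else, mostly with a low value. They report only what shows in the picture. A call takes as long as a camera call. They do not tell look-alikes from the thing itself.
- vision.recognise(camera, label): "extent" ([centre column, centre row, width, height] in pixels, round what is visible of it).
- vision.cut_out(camera, label): "pixels" (480x640 bool, what is visible of it) and "extent" ([centre column, centre row, width, height] in pixels, round what is visible of it).
- vision.tip_of(camera, label): "uv" ([column, row] in pixels: a listed point, or the origin of a listed thing).
The state is a dict: "t": time; "joint_pos": joint angles; "qd": joint speeds; "effort": joint torques, N m; "eef_pos": TCP position; "tool_rot": TCP orientation; "ft_force": force on the tool from outside, world axes, zero at the start; "wrist_torque": the same for the moment, N m; "grip_width": finger opening in m.
Only numpy, scipy, OpenCV 4.12 (cv2) and the standard library are available. Lean on these libraries where they do the work, as an engineer would, in place of code of your own. Each camera call takes 0.05 s, during which the arm holds its last target.

## Working session

There is one attempt and no reset: what is moved stays moved. The work goes in short steps, Python scripts to look and compute and a tool call to move; the robot and the scene stay as the last step left them, time stands still between calls to the robot, and variables do not carry over. Pictures are saved under pics/ and viewed, and the job is handed in when it is done.

Besides the shell and the picture viewer there is one more tool, called after ">>>" as a command line: name --argument value ..., lists and objects as JSON in quotes. move_arm: Moves the arm, as the interface text tells. Its arguments: {"type":"object","properties":{"steps":{"type":"array","items":{"type":"array","items":{"type":"array","items":{"type":"number"}}}}},"required":["steps"]}

```bash
ls; mkdir -p pics
cat > h.py <<'E'
import numpy as np,cv2
from rig import readout,vision,arm
def save(n,f):
    im=vision.camera(n);cv2.imwrite(f,im[:,:,::-1].copy());return im
E
python3 - <<'E'
from h import *
save('top','pics/t0.png');save('side','pics/s0.png')
for c in('top','side'):
    p=vision.camera_params(c);print(c,p)
    for l in ['top_tray','bath']:
        print(l,[(round(d['p'],2),np.round(d['extent'])) for d in vision.recognise(c,l)])
    for l in ['lug','lug_corner','far_corner','tank_mouth']:
        print(l,[(round(d['p'],2),np.round(d['uv'],1)) for d in vision.tip_of(c,l)])
print(readout.get_state())
E
```

```text
pics
top {'intrinsics': array([[591.88731567,   0.        , 313.9212165 ],
       [  0.        , 591.88731567, 239.99227719],
       [  0.        ,   0.        ,   1.        ]]), 'R': array([[ 0.03719252, -0.99930572, -0.00219041],
       [-0.97700237, -0.03590172, -0.21018431],
       [ 0.20995974,  0.00995732, -0.97765933]]), 't': array([0.09737359, 0.60381603, 1.62673557])}
top_tray [(0.97, array([265., 256.,  74.,  56.])), (0.81, array([164., 307.,  71.,  72.])), (0.79, array([201., 199.,  67.,  65.]))]
bath [(0.86, array([435., 275.,  93., 112.]))]
lug [(0.65, array([226.2, 261.4])), (0.57, array([176.6, 271. ])), (0.55, array([170.1, 178.2]))]
lug_corner [(0.97, array([171.3, 183.2])), (0.71, array([178.2, 274. ]))]
far_corner [(0.92, array([235.8, 212.7])), (0.85, array([302.2, 244.6])), (0.6, array([148.8, 343.5]))]
tank_mouth [(0.83, array([434.9, 270.5]))]
side {'intrinsics': array([[454.97926195,   0.        , 318.21489438],
       [  0.        , 454.97926195, 234.86810104],
       [  0.        ,   0.        ,   1.        ]]), 'R': array([[-0.93570528, -0.35267109, -0.0088
[... 696 characters left out ...]
ay([380. , 178.4]))]
{'t': 0.7, 'joint_pos': array([ 1.14050439,  0.61487551, -0.01260349,  1.4233988 ,  0.00811056,
        1.10340813, -0.04036987]), 'qd': array([ 0.00228391,  0.00243583, -0.00083683, -0.00167873,  0.00135138,
       -0.00106948,  0.00017066]), 'effort': array([-2.58546215e-04, -4.58690035e+01,  2.09323838e-01, -1.66001952e+01,
       -6.10438432e-02,  1.30305451e-02,  2.10907371e-05]), 'eef_pos': array([ 0.25539951, -0.59768762,  0.19835652]), 'tool_rot': array([ 0.14180591,  0.69274536,  0.14183774, -0.69273155]), 'ft_force': array([-0.15953923, -0.47456007,  0.25372216]), 'wrist_torque': array([ 0.0091583 , -0.00879065, -0.03385534]), 'grip_width': 0.09309593600394928}
```

View pics/t0.png

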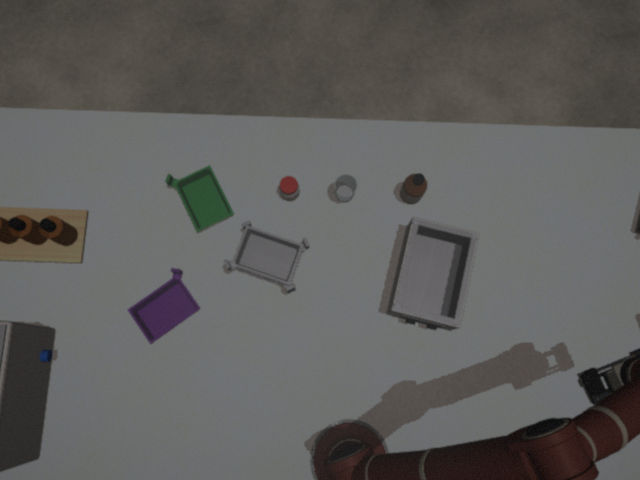

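View pics/s0.png

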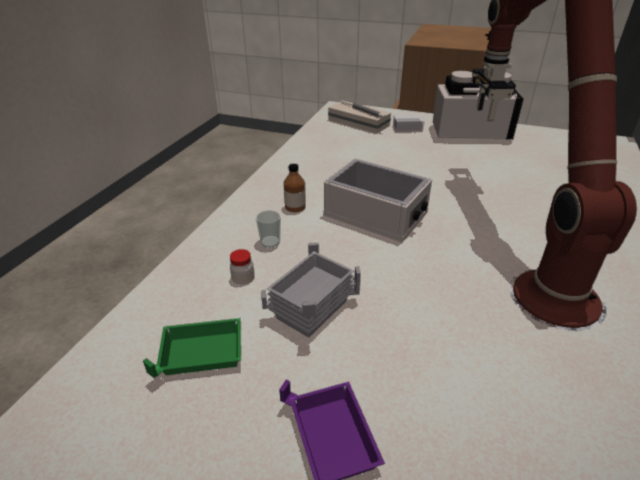

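Run:
```python
import cv2
a=cv2.imread('pics/t0.png')[210:305,210:325];b=cv2.imread('pics/s0.png')[230:345,250:375]
cv2.imwrite('pics/ct.png',cv2.resize(a,None,fx=6,fy=6,interpolation=2))
cv2.imwrite('pics/cs.png',cv2.resize(b,None,fx=5,fy=5,interpolation=2))
```

```text
(no output)
```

View pics/ct.png

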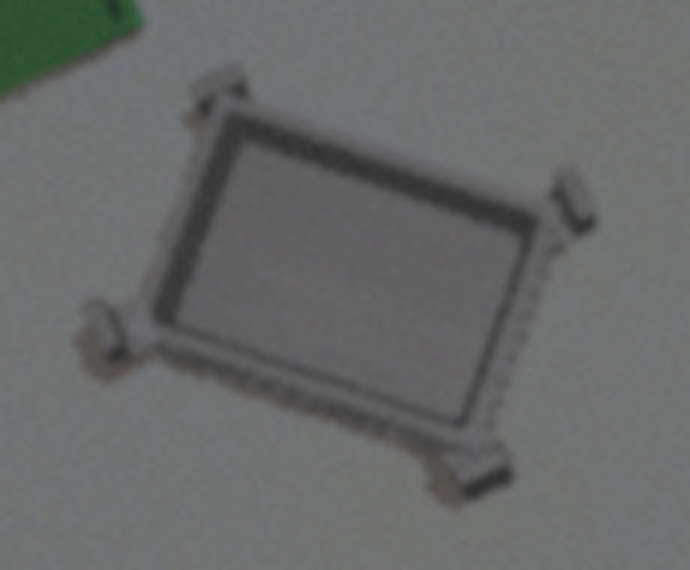

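View pics/cs.png

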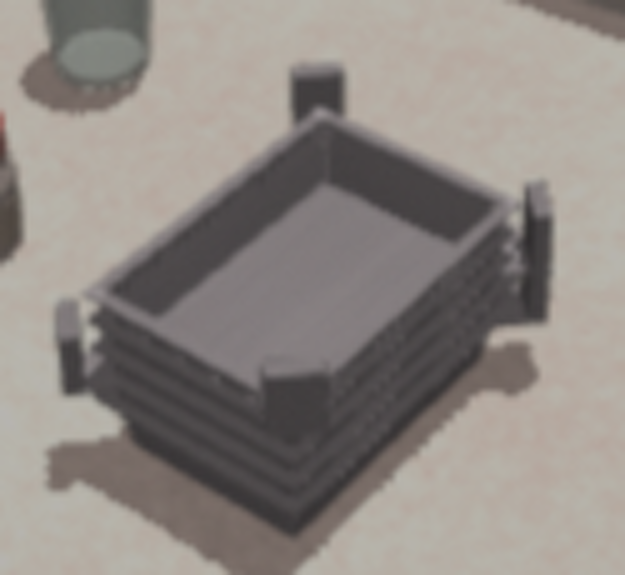

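```bash
cat >> h.py <<'E'
from scipy.optimize import least_squares
P={c:vision.camera_params(c) for c in('top','side')}
def proj(c,X):
    p=P[c];q=(p['R']@np.atleast_2d(X).T).T+p['t'];q=q@p['intrinsics'].T;return q[:,:2]/q[:,2:]
def back(c,uv,z):
    p=P[c];d=p['R'].T@np.linalg.solve(p['intrinsics'],[*uv,1]);o=-p['R'].T@p['t'];return o+d*(z-o[2])/d[2]
def tri(a,b):
    r=least_squares(lambda X:np.r_[proj('top',X)[0]-a,proj('side',X)[0]-b],[.6,.1,.1]);return r.x,np.abs(r.fun).max()
E
python3 - <<'E'
from h import *
T=lambda x,y:np.array([210+x/6-.4,210+y/6-.4]);S=lambda x,y:np.array([250+x/5-.4,230+y/5-.4])
print('rim')
for t,s in [((225,105),(97,292)),((545,215),(320,112)),((490,440),(508,200)),((148,335),None)]:
    print(back('top',T(*t),.098), tri(T(*t),S(*s)) if s else '')
print('lugtops')
for t,s in [((218,80),(68,305)),((575,193),(318,70)),((480,465),(538,190)),((110,330),(295,365))]:
    print(tri(T(*t),S(*s)))
E
```

```text
rim
[0.62272523 0.30847534 0.098     ] (array([0.62455392, 0.30901122, 0.09799495]), np.float64(0.6384819930424896))
[0.57564434 0.15635342 0.098     ] (array([0.57682987, 0.15664591, 0.10092471]), np.float64(0.6308971183922836))
[0.4693058  0.17717189 0.098     ] (array([0.47312491, 0.17793378, 0.09129795]), np.float64(1.041773671750036))
[0.51231511 0.3374031  0.098     ] 
lugtops
(array([0.63763092, 0.31382835, 0.09037566]), np.float64(0.3980857478334201))
(array([0.58384051, 0.1425773 , 0.11509492]), np.float64(0.29574964603918374))
(array([0.45870816, 0.18121883, 0.10427142]), np.float64(0.7042039235452648))
(array([0.51188978, 0.35102706, 0.12878992]), np.float64(1.0957800644673057))
```

Run:
```python
from h import *
T=lambda x,y:np.array([210+x/6-.4,210+y/6-.4]);S=lambda x,y:np.array([250+x/5-.4,230+y/5-.4])
rim=[((225,105),(97,292),(85,-60)),((545,215),(320,112),(-85,-60)),((490,440),(508,200),(-85,60))]
lug=[((218,80),(68,305),(90.7,-65.7,84)),((575,193),(318,70),(-90.7,-65.7,116)),((480,465),(538,190),(-90.7,65.7,100)),((110,330),(295,365),(90.7,65.7,132))]
pts=[(T(*t),S(*s),np.r_[c,98]/1e3) for t,s,c in rim]+[(T(*t),S(*s),np.array(c)/1e3) for t,s,c in lug]
def W(p,L):
    c,s=np.cos(p[2]),np.sin(p[2]);return np.array([p[0]+c*L[0]-s*L[1],p[1]+s*L[0]+c*L[1],L[2]])
def f(p):return np.concatenate([np.r_[proj('top',W(p,L))[0]-t,proj('side',W(p,L))[0]-s] for t,s,L in pts])
r=least_squares(f,[.55,.25,1.3],x_scale=[.01,.01,.05],loss='soft_l1');p=r.x
print(p,np.degrees(p[2]));print(np.round(f(p).reshape(-1,4),1))
print('lug',W(p,np.array([.0907,.0657,.132])))
for l,z in [('bath',0),('tank_mouth',.122)]:pass
a=vision.camera('top');b=vision.camera('side')
ta=vision.tip_of('top','tank_mouth')[0]['uv'];tb=vision.tip_of('side','tank_mouth')[0]['uv']
print(back('top',ta,.122),back('side',tb,.122))
for n,im in(('top',a),('side',b)):
    for L in [(85,60,98),(85,-60,98),(-85,-60,98),(-85,60,98),(90.7,65.7,132),(94.2+9.2,69.2-9.2+0,132)]:
        u=proj(n,W(p,np.array(L)/1e3))[0];cv2.circle(im,tuple(int(round(v*8)) for v in u),8,(255,0,0),-1,shift=3)
a=cv2.resize(a[200:345,215:490,::-1],None,fx=2.8,fy=2.8);cv2.imwrite('pics/ov_t.png',a)
b=cv2.resize(b[155:345,240:440,::-1],None,fx=3,fy=3);cv2.imwrite('pics/ov_s.png',b)
```

```text
[0.54802916 0.24696301 1.2776791 ] 73.20562007102698
[[-0.7 -2.6 -2.1  0.1]
 [ 3.  -1.7  0.2 -1.2]
 [-2.1  1.1  3.2 -0. ]
 [-0.2  0.3  0.5  2.5]
 [ 0.5 -0.7  0.1 -0.6]
 [ 0.8 -0.5  0.7  1. ]
 [-1.  -1.1  0.7 -0.3]]
lug [0.51133807 0.35277768 0.132     ]
[ 0.5165375 -0.2085067  0.122    ] [ 0.50971617 -0.20323093  0.122     ]
```

View pics/ov_t.png

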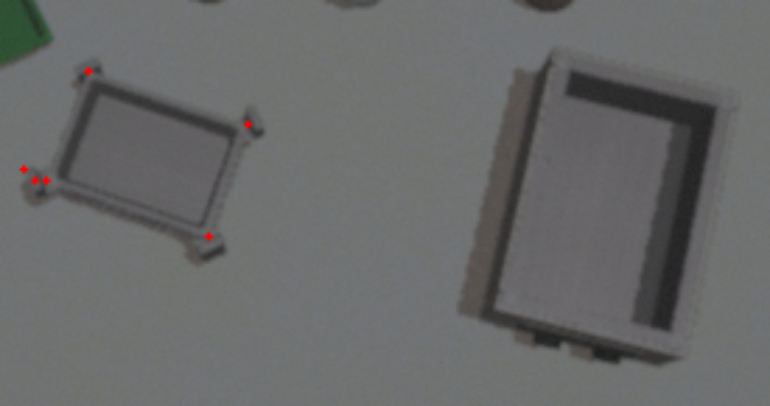

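View pics/ov_s.png

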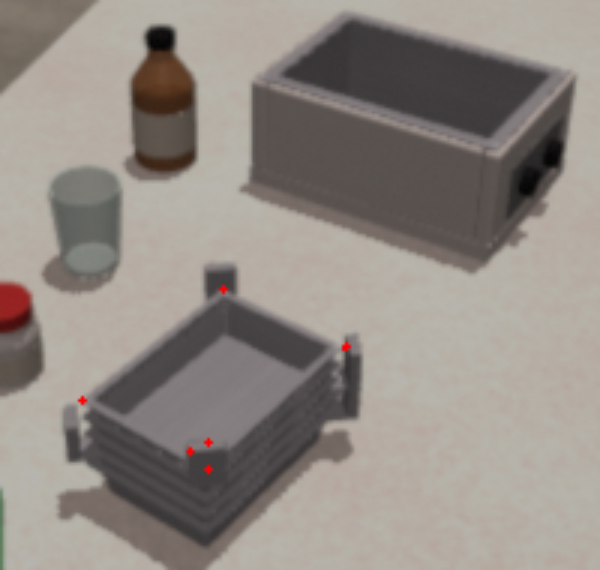

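Run:
```python
from h import *
t=[(557,50),(737,97),(683,358),(487,312)];s=[(253,85),(347,13),(573,77),(490,150)]
# world corners: t order: far-left, far-right, near-right, near-left
for q in t:print('t',back('top',(215+q[0]/2.8-.3,200+q[1]/2.8-.3),.122).round(4))
for q in s:print('s',back('side',(240+q[0]/3-.3,155+q[1]/3-.3),.122).round(4))
L=np.array([(135,95),(135,-95),(-135,-95),(-135,95)])/1e3
A=np.array([back('top',(215+q[0]/2.8-.3,200+q[1]/2.8-.3),.122)[:2] for q in t])
B=np.array([back('side',(240+q[0]/3-.3,155+q[1]/3-.3),.122)[:2] for q in s])
def f(p,D):
    c,n=np.cos(p[2]),np.sin(p[2]);return (L@np.array([[c,n],[-n,c]])+p[:2]-D).ravel()
for D in(A,B):
    r=least_squares(f,[.51,-.2,-.2],args=(D,));print(r.x,np.degrees(r.x[2]),(r.fun*1e3).round(1))
from scipy.spatial.transform import Rotation as Ro
st=readout.get_state();q=st['tool_rot'];R=Ro.from_quat([q[1],q[2],q[3],q[0]]).as_matrix();print(R.round(3))
```

```text
t [ 0.6613 -0.1555  0.122 ]
t [ 0.62   -0.3329  0.122 ]
t [ 0.3626 -0.2761  0.122 ]
t [ 0.3994 -0.0888  0.122 ]
s [ 0.6595 -0.1402  0.122 ]
s [ 0.6184 -0.3242  0.122 ]
s [ 0.3657 -0.2629  0.122 ]
s [ 0.4142 -0.0993  0.122 ]
[ 0.51081074 -0.21332354 -0.22603254] -12.950710398598515 [ 2.4  4.5  1.1 -3.3 -4.6  0.4  1.1 -1.6]
[ 0.5144362  -0.20666608 -0.21897979] -12.54661763864776 [  7.4  -3.    7.2  -4.5  -3.7  -7.2 -10.9  14.7]
[[-0.     0.393 -0.92 ]
 [ 0.    -0.92  -0.393]
 [-1.    -0.    -0.   ]]
```

```bash
cat >> h.py <<'E'
from scipy.spatial.transform import Rotation as Ro
def cur():
    st=readout.get_state();q=st['tool_rot'];return st['eef_pos'],Ro.from_quat([q[1],q[2],q[3],q[0]]).as_matrix()
def down(yaw):
    y=np.radians(yaw);X=np.array([0,0,-1.]);Y=np.array([np.cos(y),np.sin(y),0]);return np.c_[X,Y,np.cross(X,Y)]
def row(p0,R0,p,R,g):
    d=R0.T@(np.asarray(p)-p0);w=Ro.from_matrix(R0.T@R).as_rotvec(degrees=True)
    return [*[round(float(v),1) for v in w],*[round(float(v),4) for v in d],g]
E
python3 - <<'E'
from h import *
p0,R0=cur();p0=p0.copy()
N=24
for k in range(1,N+1):
    f=k/N;b=np.radians(-66.9+f*(34.5+66.9));r=.65+f*(.621-.65)
    z=min(.26,.198+.02*k) if k<20 else .26-.01*(k-20)
    p=np.array([r*np.cos(b),r*np.sin(b),z]);R=down(-66.9+f*185.1)
    print(row(p0,R0,p,R,.05))
    if k%8==0:p0,R0=p,R;print()
E
```

```text
[-7.7, -0.0, 0.0, -0.0196, -0.0029, -0.0474, 0.05]
[-15.4, -0.0, 0.0, -0.0396, -0.0094, -0.0948, 0.05]
[-23.1, -0.0, 0.0, -0.0596, -0.0193, -0.1414, 0.05]
[-30.8, -0.0, 0.0, -0.0616, -0.0325, -0.1872, 0.05]
[-38.5, -0.0, 0.0, -0.0616, -0.0491, -0.2317, 0.05]
[-46.2, -0.0, 0.0, -0.0616, -0.0689, -0.2748, 0.05]
[-53.9, -0.0, 0.0, -0.0616, -0.0918, -0.3163, 0.05]
[-61.7, -0.0, 0.0, -0.0616, -0.1176, -0.3559, 0.05]

[-7.7, 0.0, 0.0, 0.0, 0.0194, -0.043, 0.05]
[-15.4, 0.0, 0.0, 0.0, 0.0356, -0.0872, 0.05]
[-23.1, 0.0, 0.0, 0.0, 0.0485, -0.1324, 0.05]
[-30.9, 0.0, 0.0, 0.0, 0.0579, -0.1784, 0.05]
[-38.6, 0.0, 0.0, 0.0, 0.064, -0.2248, 0.05]
[-46.3, 0.0, 0.0, 0.0, 0.0666, -0.2715, 0.05]
[-54.0, 0.0, 0.0, 0.0, 0.0657, -0.3181, 0.05]
[-61.7, 0.0, 0.0, 0.0, 0.0614, -0.3645, 0.05]

[-7.7, 0.0, 0.0, 0.0, 0.0367, -0.0285, 0.05]
[-15.4, 0.0, 0.0, 0.0, 0.0712, -0.0595, 0.05]
[-23.1, 0.0, 0.0, 0.0, 0.1032, -0.093, 0.05]
[-30.9, 0.0, 0.0, 0.0, 0.1326, -0.1286, 0.05]
[-38.6, 0.0, 0.0, 0.01, 0.1592, -0.1663, 0.05]
[-46.3, 0.0, 0.0, 0.02, 0.1829, -0.2057, 0.05]
[-54.0, 0.0, 0.0, 0.03, 0.2037, -0.2467, 0.05]
[-61.7, 0.0, 0.0, 0.04, 0.2213, -0.289, 0.05]
```

>>> move_arm --steps '[[[-7.7,0,0,-0.02,-0.003,-0.047,0.05],[-15.4,0,0,-0.04,-0.009,-0.095,0.05],[-23.1,0,0,-0.06,-0.019,-0.141,0.05],[-30.8,0,0,-0.062,-0.033,-0.187,0.05],[-38.5,0,0,-0.062,-0.049,-0.232,0.05],[-46.2,0,0,-0.062,-0.069,-0.275,0.05],[-53.9,0,0,-0.062,-0.092,-0.316,0.05],[-61.7,0,0,-0.062,-0.118,-0.356,0.05]]]'

```text
t: 1.9
eef_pos: [0.5372, -0.3483, 0.2603]
tool_rot: [-0.478, -0.521, -0.478, 0.521]
ft_force: [0.5, -1.0, 0.1]
grip_width: 0.0504
```

>>> move_arm --steps '[[[-7.7,0,0,0,0.019,-0.043,0.05],[-15.4,0,0,0,0.036,-0.087,0.05],[-23.1,0,0,0,0.048,-0.132,0.05],[-30.9,0,0,0,0.058,-0.178,0.05],[-38.6,0,0,0,0.064,-0.225,0.05],[-46.3,0,0,0,0.067,-0.272,0.05],[-54,0,0,0,0.066,-0.318,0.05],[-61.7,0,0,0,0.061,-0.364,0.05]]]'

```text
t: 2.9
eef_pos: [0.6301, 0.009, 0.2603]
tool_rot: [0.678, 0.202, 0.677, -0.202]
ft_force: [-0.0, -0.6, -0.8]
grip_width: 0.05
```

>>> move_arm --steps '[[[-7.7,0,0,0,0.037,-0.028,0.05],[-15.4,0,0,0,0.071,-0.06,0.05],[-23.1,0,0,0,0.103,-0.093,0.05],[-30.9,0,0,0,0.133,-0.129,0.05],[-38.6,0,0,0.01,0.159,-0.166,0.05],[-46.3,0,0,0.02,0.183,-0.206,0.05],[-54,0,0,0.03,0.204,-0.247,0.05],[-61.7,0,0,0.04,0.221,-0.289,0.05]]]'

```text
t: 3.9
eef_pos: [0.5102, 0.3525, 0.2201]
tool_rot: [0.686, -0.174, 0.685, 0.174]
ft_force: [0.2, 0.6, -0.7]
grip_width: 0.0501
```

>>> move_arm --steps '[[[0,0,0,0.035,0,0,0.05],[0,0,0,0.07,0,0,0.05],[0,0,0,0.07,0,0,0.05]]]'

```text
t: 4.28
eef_pos: [0.5098, 0.3494, 0.1477]
tool_rot: [0.684, -0.174, 0.688, 0.171]
ft_force: [0.0, 0.1, 0.5]
grip_width: 0.05
```

Run:
```python
from h import *
a=save('top','pics/t1.png');b=save('side','pics/s1.png')
p,R=cur();print(p,R.round(3))
cv2.imwrite('pics/a1.png',np.hstack([cv2.resize(a[215:305,200:300,::-1],(500,450),interpolation=2)]))
cv2.imwrite('pics/b1.png',cv2.resize(b[225:345,250:375,::-1],None,fx=5,fy=5,interpolation=2))
for c in('top','side'):
  for l in('lug','far_corner'):
    print(c,l,[(round(d['p'],2),np.round(d['uv'],1)) for d in vision.tip_of(c,l)])
```

```text
[0.51117005 0.35187533 0.15131172] [[ 0.001 -0.473  0.881]
 [ 0.001  0.881  0.473]
 [-1.     0.001  0.001]]
top lug [(0.96, array([175.8, 269. ])), (0.9, array([170.7, 177.5]))]
top far_corner [(0.86, array([149.9, 344.2])), (0.7, array([301.1, 244.2])), (0.55, array([233.1, 212.5]))]
side lug [(0.8, array([149.4, 362.4])), (0.74, array([305. , 300.5])), (0.59, array([285.1, 385.6]))]
side far_corner [(0.88, array([383.2, 461.4])), (0.58, array([235.9, 316.4]))]
```

View pics/a1.png

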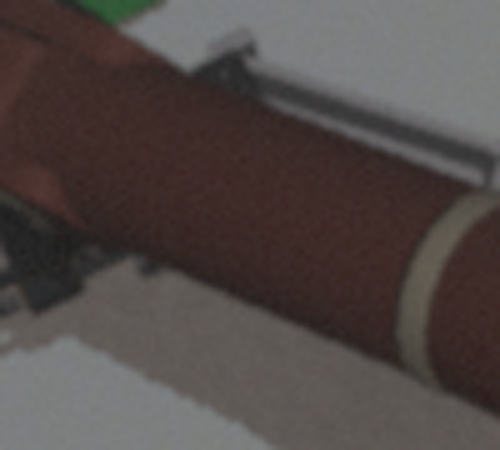

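View pics/b1.png

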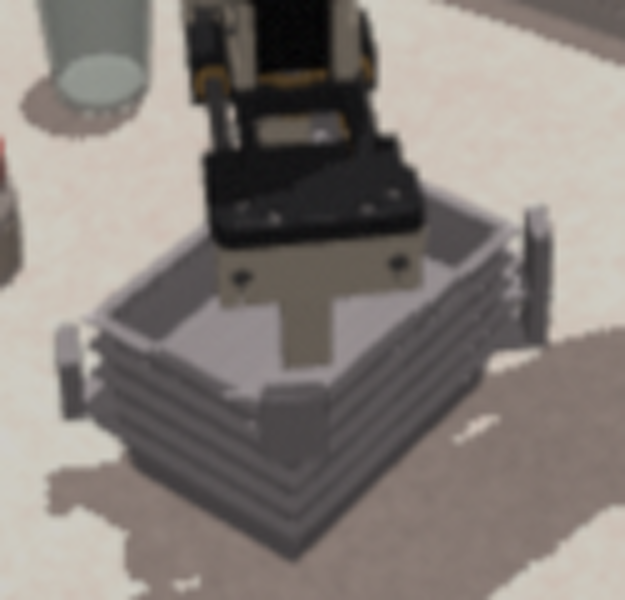

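```bash
python3 - <<'E'
from h import *
p,R=cur();print(p)
Y=R[:,1];Z=R[:,2]
C=lambda X:((proj('side',X)[0]-[250,225]+.4)*5).round(0)
print('finger tip outer corners',[C(p+Y*a+Z*b) for a in(.025,.0425) for b in(-.0075,.0075)])
for l in ([.5113,.3528,.132],[.5119,.351,.132]):
  l=np.array(l);print('lug corners',[C(l+Y*a+Z*b) for a in(.005,-.005) for b in(-.013,.013)])
print(back('side',[250+262/5-.4,225+392/5-.4],.132),back('side',[250+328/5-.4,225+392/5-.4],.132))
E
python3 - <<'E'
import cv2
b=cv2.imread('pics/s1.png')[285:325,290:330]
cv2.imwrite('pics/b2.png',cv2.resize(b,None,fx=14,fy=14,interpolation=0))
E
```

```text
[0.51130959 0.35220057 0.15210064]
finger tip outer corners [array([324., 393.]), array([287., 396.]), array([330., 424.]), array([292., 428.])]
lug corners [array([332., 394.]), array([268., 400.]), array([329., 377.]), array([266., 383.])]
lug corners [array([332., 391.]), array([268., 397.]), array([329., 374.]), array([266., 380.])]
[0.52452913 0.35981195 0.132     ] [0.49935296 0.35058547 0.132     ]
```

View pics/b2.png

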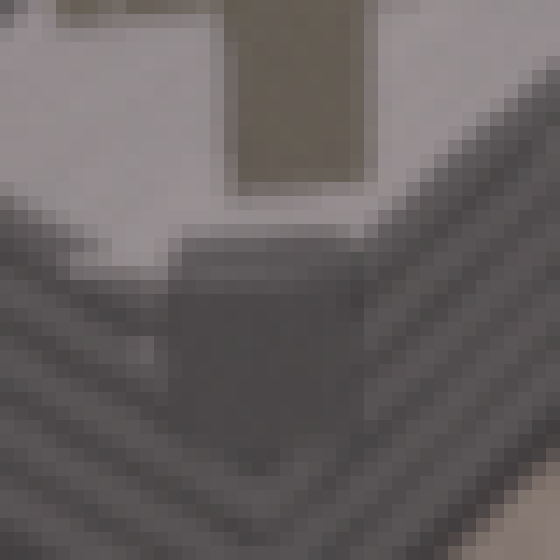

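Run:
```python
import cv2,numpy as np
from h import *
p,R=cur();print(p,readout.get_state()['grip_width'],readout.get_state()['qd'].round(3))
c=save('side','pics/s2.png')[:,:,::-1]
a=cv2.imread('pics/s0.png');b=cv2.imread('pics/s1.png')
s=np.s_[255:325,275:345]
d=np.clip(cv2.absdiff(a,b).astype(int)*4,0,255).astype(np.uint8)
o=[cv2.resize(i[s],None,fx=3.8*1,fy=3.8,interpolation=0) for i in(a,c.copy(),d)]
cv2.imwrite('pics/d.png',np.hstack(o))
```

```text
[0.51130959 0.35220057 0.15210064] 0.05029823859513578 [ 0.001  0.002  0.007  0.009  0.003 -0.001 -0.003]
```

View pics/d.png

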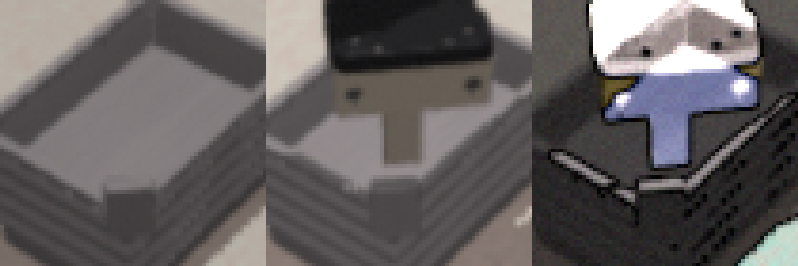

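Run:
```python
from h import *
p0=np.array([.2554,-.5977,.1984]);R=down(-66.9);Y=R[:,1];Z=R[:,2]
a=cv2.imread('pics/s0.png')
def dot(im,x,c,X,col):
    u=proj(c,X)[0];cv2.circle(im,tuple(int(round(v*8)) for v in u),6,col,-1,shift=3)
for s in(-1,1):
    dot(a,0,'side',p0+Y*s*.0465,(0,0,255));dot(a,0,'side',p0+Y*s*.064,(0,255,0))
    dot(a,0,'side',p0+Y*s*.0465+[0,0,.019],(255,0,255))
cv2.imwrite('pics/e1.png',cv2.resize(a[20:190,430:550],None,fx=4.4*.8,fy=4.4*.8,interpolation=2))
p,R=cur();Y=R[:,1]
b=cv2.imread('pics/s2.png')
for s in(-1,1):
    dot(b,0,'side',p+Y*s*.025,(0,0,255));dot(b,0,'side',p+Y*s*.0425,(0,255,0))
    dot(b,0,'side',p+Y*s*.025+[0,0,.019],(255,0,255))
cv2.imwrite('pics/e2.png',cv2.resize(b[200:330,240:400],None,fx=4.4,fy=4.4,interpolation=2))
```

```text
(no output)
```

View pics/e1.png

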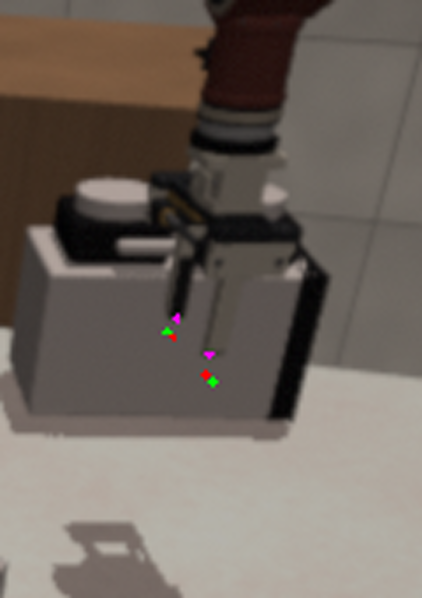

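View pics/e2.png

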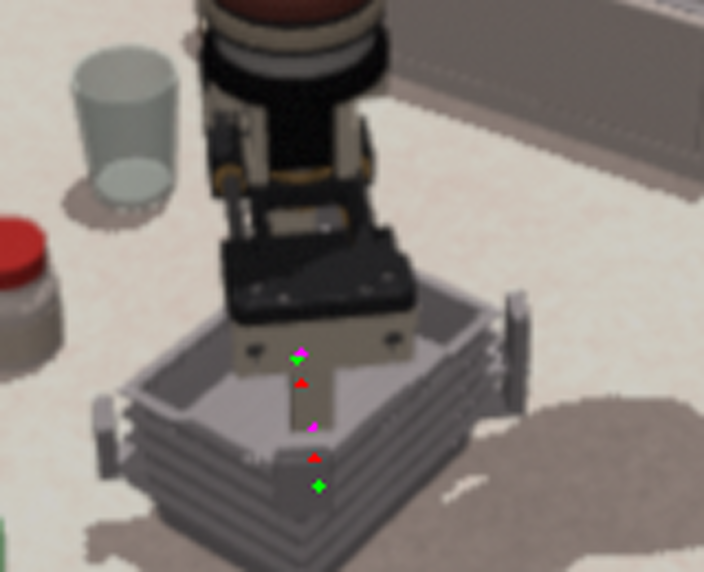

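>>> move_arm --steps '[[[0,0,0,0,0,0,0.01],[0,0,0,0,0,0,0.01],[0,0,0,0,0,0,0.01],[0,0,0,0,0,0,0.01]]]'

```text
t: 5.12
eef_pos: [0.5106, 0.3515, 0.1504]
tool_rot: [0.686, -0.172, 0.686, 0.173]
ft_force: [1.3, 0.7, 0.2]
grip_width: 0.0147
```

Run:
```python
from h import *
b=save('side','pics/s3.png')[:,:,::-1].copy()
p,R=cur();Y=R[:,1];print(p,readout.get_state()['grip_width'])
def dot(im,c,X,col):
    u=proj(c,X)[0];cv2.circle(im,tuple(int(round(v*8)) for v in u),6,col,-1,shift=3)
for s in(1,):
    dot(b,'side',p+Y*s*.005,(0,0,255));dot(b,'side',p+Y*s*.0225,(0,255,0))
    dot(b,'side',p+Y*s*.005+[0,0,.019],(255,0,255))
cv2.imwrite('pics/e3.png',cv2.resize(b[200:330,240:400],None,fx=4.4,fy=4.4,interpolation=2))
```

```text
[0.51062372 0.35148168 0.15037344] 0.012216563619860505
```

View pics/e3.png

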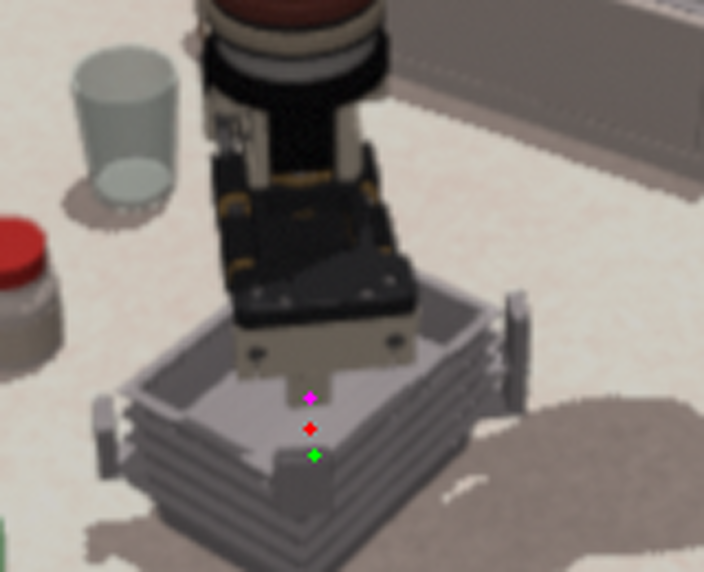

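>>> move_arm --steps '[[[0,0,0,0,0,0,0.05],[0,0,0,0,0,0,0.05],[0,0,0,0.015,0.0,0,0.05],[0,0,0,0.03,0.0,0,0.05],[0,0,0,0.04,0,0,0.05],[0,0,0,0.047,0,0,0.05],[0,0,0,0.047,0,0,0.05]]]'

```text
t: 6.05
eef_pos: [0.5104, 0.3513, 0.1027]
tool_rot: [0.685, -0.173, 0.686, 0.172]
ft_force: [0.2, 0.1, 0.0]
grip_width: 0.0505
```

Run:
```python
from h import *
b=save('side','pics/s4.png')[:,:,::-1].copy()
p,R=cur();Y=R[:,1];print(p,readout.get_state()['grip_width'],readout.get_state()['ft_force'])
cv2.imwrite('pics/e4.png',cv2.resize(b[230:340,250:370],None,fx=5,fy=5,interpolation=2))
```

```text
[0.51065883 0.35157139 0.10331098] 0.05020231204994856 [ 0.01366605  0.58174165 -0.07376232]
```

View pics/e4.png

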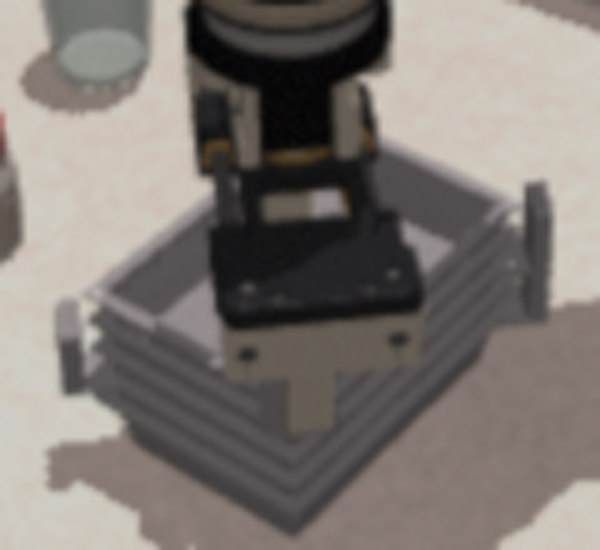

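>>> move_arm --steps '[[[0,0,0,-0.01,0,0,0.04],[0,0,0,-0.019,0,0,0.03],[0,0,0,-0.019,0.0,0,0.0],[0,0,0,-0.019,0.0,0,0.0],[0,0,0,-0.019,0,0,0.0],[0,0,0,-0.019,0,0,0.0]]]'

```text
t: 6.85
eef_pos: [0.5105, 0.3513, 0.1221]
tool_rot: [0.686, -0.173, 0.686, 0.172]
ft_force: [-0.1, 0.0, 0.2]
grip_width: 0.001
```

Run:
```python
from h import *
b=save('side','pics/s5.png')[:,:,::-1].copy()
p,R=cur();print(p,readout.get_state()['grip_width'],readout.get_state()['ft_force'])
cv2.imwrite('pics/e5.png',cv2.resize(b[230:340,250:370],None,fx=5,fy=5,interpolation=2))
```

```text
[0.51055884 0.35134989 0.12216411] 0.0003772291553130649 [ 0.26172249  0.22336792 -1.06192428]
```

View pics/e5.png

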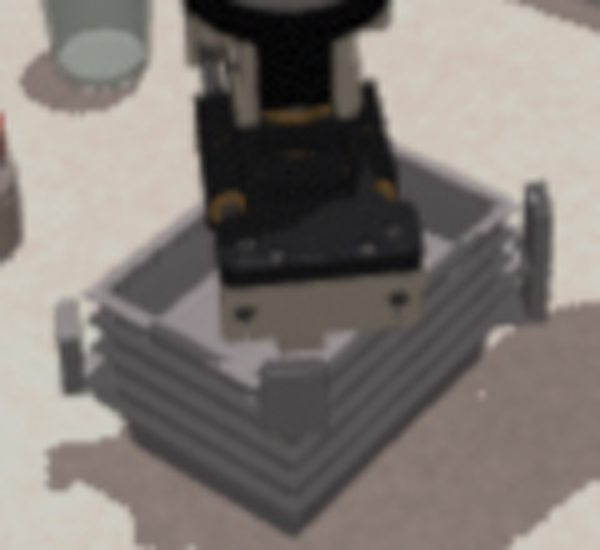

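Run:
```python
from h import *
p0=np.array([.2554,-.5977,.1984]);R=down(-66.9);Y=R[:,1];Z=R[:,2]
a=cv2.imread('pics/t0.png');a=np.clip(a.astype(int)*2,0,255).astype(np.uint8)[320:430,550:640]
f=6;a=cv2.resize(a,None,fx=f,fy=f,interpolation=2)
def dot(X,col):
    u=((proj('top',X)[0]-[550,320]+.5)*f).astype(int);cv2.circle(a,tuple(int(v) for v in u),3,col,-1)
for s in(-1,1):
    for b in(-.01,.01):
      dot(p0+Y*s*.0465+Z*b,(0,0,255));dot(p0+Y*s*.064+Z*b,(0,255,0))
      dot(p0+Y*s*.0465+Z*b+[0,0,.019],(255,0,255))
cv2.imwrite('pics/e6.png',a)
b=save('top','pics/t5.png')
```

View pics/e6.png

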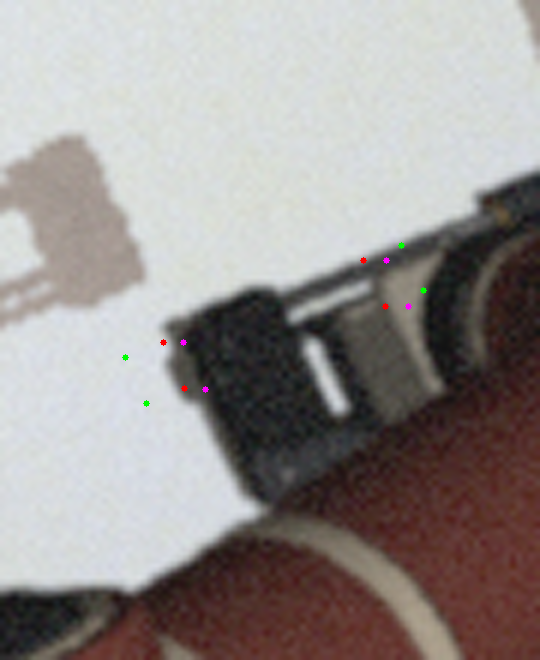

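>>> move_arm --steps '[[[0,0,0,-0.02,0,0,0.02],[0,0,0,-0.025,0,0,0.05],[0,0,0,-0.025,0,0,0.05],[0,0,0,-0.01,0,0,0.05],[0,0,0,0.01,0,0,0.05],[0,0,0,0.02,0,0,0.05],[0,0,0,0.025,0,0,0.05],[0,0,0,0.028,0,0,0.05]]]'

```text
t: 7.95
eef_pos: [0.5106, 0.3517, 0.0941]
tool_rot: [0.686, -0.172, 0.686, 0.173]
ft_force: [0.3, 0.5, 0.5]
grip_width: 0.0501
```

>>> move_arm --steps '[[[0,0,0,0.003,0,0,0.05],[0,0,0,0.006,0,0,0.05],[0,0,0,0.006,0,0,0.05]]]'

```text
t: 8.32
eef_pos: [0.5106, 0.3514, 0.0883]
tool_rot: [0.686, -0.173, 0.686, 0.172]
ft_force: [-0.4, -0.5, -0.5]
grip_width: 0.0499
```

Run:
```python
from h import *
b=save('side','pics/s7.png')[:,:,::-1].copy()
p,R=cur();print(p,arm.tcp_to_grasp,readout.get_state()['grip_width'],readout.get_state()['ft_force'])
cv2.imwrite('pics/e7.png',cv2.resize(b[230:340,250:370],None,fx=5,fy=5,interpolation=2))
```

```text
[0.51071338 0.35149712 0.08850599] 0.0188 0.050237524370305583 [-0.17431454  0.75466367  0.97439313]
```

View pics/e7.png

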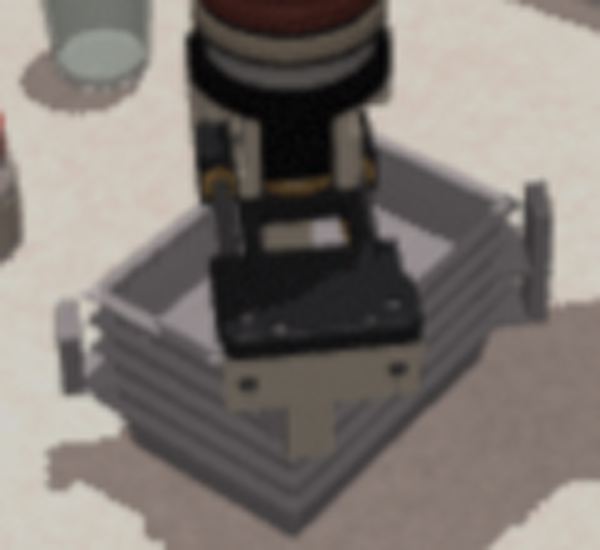

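>>> move_arm --steps '[[[0,0,0,0.003,0,0,0.05],[0,0,0,0.006,0,0,0.05],[0,0,0,0.008,0,0,0.05],[0,0,0,0.008,0,0,0.05]]]'

```text
t: 8.88
eef_pos: [0.5105, 0.3514, 0.0801]
tool_rot: [0.686, -0.173, 0.686, 0.172]
ft_force: [-0.8, -0.5, 0.5]
grip_width: 0.05
```

Run:
```python
from h import *
b=save('side','pics/s8.png')[:,:,::-1].copy();t=save('top','pics/t8.png')[:,:,::-1]
p,R=cur();print(p,readout.get_state()['grip_width'],readout.get_state()['ft_force'])
cv2.imwrite('pics/e8.png',cv2.resize(b[230:340,250:370],None,fx=5,fy=5,interpolation=2))
```

```text
[0.51064952 0.35152344 0.08041508] 0.04988234095984328 [ 0.54284202 -1.15032579  0.0693375 ]
```

View pics/e8.png

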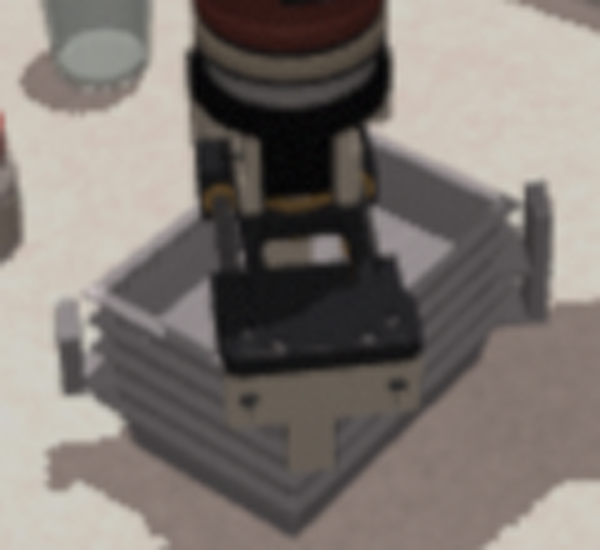

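>>> move_arm --steps '[[[0,0,0,0.002,0,0,0.03],[0,0,0,0.003,0,0,0.02],[0,0,0,0.003,0,0,0.015],[0,0,0,0.003,0,0,0.012],[0,0,0,0.003,0,0,0.01],[0,0,0,0.003,0,0,0.008]]]'

```text
t: 9.72
eef_pos: [0.5103, 0.3533, 0.078]
tool_rot: [0.686, -0.172, 0.685, 0.174]
ft_force: [0.5, 1.0, 2.8]
grip_width: 0.0099
```

Run:
```python
from h import *
b=save('side','pics/s9.png')[:,:,::-1].copy()
p,R=cur();print(p,readout.get_state()['grip_width'],readout.get_state()['ft_force'])
cv2.imwrite('pics/e9.png',cv2.resize(b[230:340,250:370],None,fx=5,fy=5,interpolation=2))
```

```text
[0.5103377  0.35328751 0.07800721] 0.009844047411964192 [0.02186062 1.79092695 4.47768653]
```

View pics/e9.png

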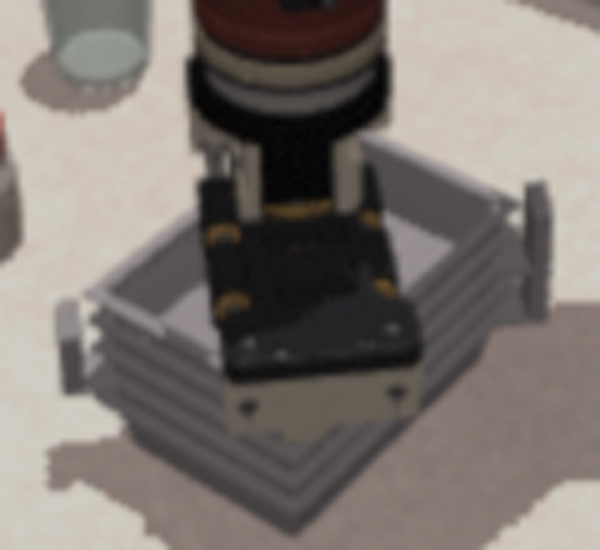

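Run:
```python
from h import *
p0=np.array([.5104,.3520,.0774]);R0=down(118.5);u=np.radians(108.8)
far=np.array([.5103,.3525,.098])+[.0696,-.2045,0]
n=np.array([np.sin(u),-np.cos(u),0])
for k in range(1,9):
    Q=Ro.from_rotvec(n*np.radians(1.75*k)).as_matrix();print(row(p0,R0,far+Q@(p0-far),Q@R0,0))
```

```text
[0.0, -0.3, 1.7, -0.0066, 0.0005, 0.0001, 0]
[-0.0, -0.6, 3.4, -0.0132, 0.0008, 0.0001, 0]
[-0.0, -0.9, 5.2, -0.0198, 0.001, 0.0002, 0]
[-0.0, -1.2, 6.9, -0.0264, 0.0009, 0.0002, 0]
[0.0, -1.5, 8.6, -0.033, 0.0006, 0.0001, 0]
[-0.0, -1.8, 10.3, -0.0396, 0.0001, 0.0, 0]
[-0.0, -2.1, 12.1, -0.0462, -0.0005, -0.0001, 0]
[0.0, -2.4, 13.8, -0.0527, -0.0014, -0.0002, 0]
```

>>> move_arm --steps '[[[0,0,0,0,0,0,0],[0,-0.3,1.7,-0.0066,0.0005,0,0],[0,-0.6,3.4,-0.0132,0.001,0,0],[0,-0.9,5.2,-0.0198,0.001,0,0],[0,-1.2,6.9,-0.0264,0.001,0,0]]]'

```text
t: 10.4
eef_pos: [0.5102, 0.3507, 0.1035]
tool_rot: [0.681, -0.129, 0.688, 0.215]
ft_force: [0.5, 0.2, -3.1]
grip_width: 0.01
```

Run:
```python
from h import *
b=save('side','pics/s10.png')[:,:,::-1].copy()
p,R=cur();print(p,readout.get_state()['grip_width'],readout.get_state()['ft_force'])
cv2.imwrite('pics/e10.png',cv2.resize(b[230:340,250:370],None,fx=5,fy=5,interpolation=2))
```

```text
[0.51128651 0.35026503 0.10425388] 0.010002719279483235 [-0.83167944  0.97903515 -1.31335425]
```

View pics/e10.png

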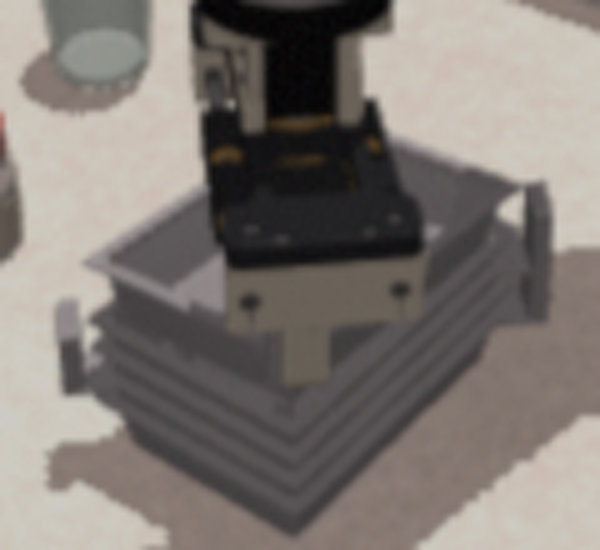

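>>> move_arm --steps '[[[0,-0.3,1.7,-0.0066,0.0005,0,0],[0,-0.6,3.4,-0.0132,0.001,0,0],[0,-0.9,5.2,-0.0198,0.001,0,0],[0,-1.2,6.9,-0.0264,0.001,0,0],[0,-1.3,7.6,-0.029,0.001,0,0],[0,-1.3,7.6,-0.029,0.001,0,0]]]'

```text
t: 11.2
eef_pos: [0.5111, 0.3495, 0.1327]
tool_rot: [0.673, -0.08, 0.687, 0.261]
ft_force: [-0.2, 0.0, -1.5]
grip_width: 0.01
```

Run:
```python
from h import *
b=save('side','pics/s11.png')[:,:,::-1].copy();t=save('top','pics/t11.png')[:,:,::-1]
p,R=cur();print(p,R.round(3),readout.get_state()['grip_width'],readout.get_state()['ft_force'])
cv2.imwrite('pics/e11.png',cv2.resize(b[220:340,250:370],None,fx=5,fy=5,interpolation=2))
```

```text
[0.51050845 0.35006223 0.13263487] [[-0.081 -0.463  0.883]
 [ 0.241  0.85   0.468]
 [-0.967  0.25   0.043]] 0.009438043490082825 [ 1.15231054 -0.13154578 -2.34900811]
```

View pics/e11.png

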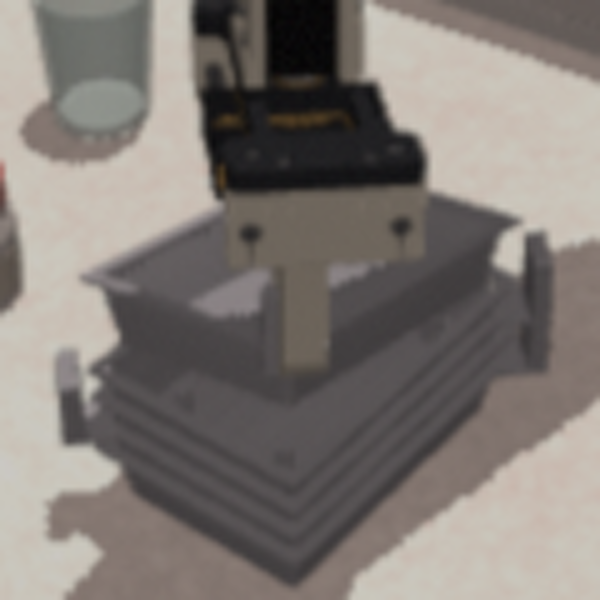

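>>> move_arm --steps '[[[0,0,0,-0.0097,0.0025,0.0005,0],[0,0,0,-0.0242,0.0062,0.001,0],[0,0,0,-0.0435,0.0113,0.002,0],[0,0,0,-0.0677,0.0175,0.003,0],[0,0,0,-0.092,0.0237,0.004,0],[0,0,0,-0.116,0.03,0.005,0],[0,0,0,-0.116,0.03,0.005,0]]]'

```text
t: 12.18
eef_pos: [0.5111, 0.3516, 0.2559]
tool_rot: [0.675, -0.08, 0.685, 0.263]
ft_force: [0.2, -0.2, -2.5]
grip_width: 0.01
```

Run:
```python
from h import *
b=save('side','pics/s12.png')[:,:,::-1].copy();t=save('top','pics/t12.png')[:,:,::-1]
s=readout.get_state();p,R=cur();print(p,s['grip_width'],s['ft_force'],s['joint_pos'].round(2))
cv2.imwrite('pics/e12.png',b[100:400,150:520])
cv2.imwrite('pics/f12.png',np.clip(t[150:400,100:460].astype(int)*2,0,255))
```

```text
[0.51037135 0.34957531 0.25248214] 0.009969251211571361 [-0.42514713 -0.78674033 -2.81899553] [ 0.07  0.69 -1.05  1.49  0.39  1.15  1.1 ][ WARN:0@2.988] global loadsave.cpp:1063 imwrite_ Unsupported depth image for selected encoder is fallbacked to CV_8U.
```

View pics/e12.png

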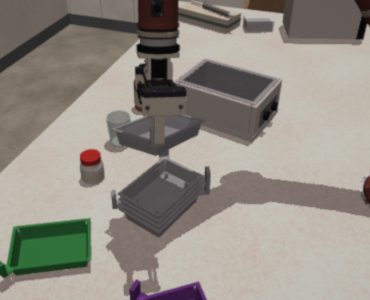

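View pics/f12.png

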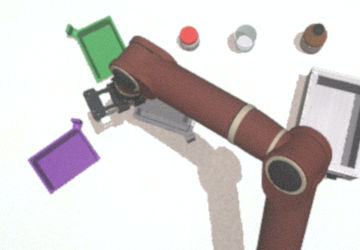

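Run:
```python
from h import *
p0,R0=cur();p0=np.array([.5105,.350,.2535])
print(R0.round(3))
R1=down(118.3)
from scipy.spatial.transform import Slerp
N=24;ph=np.r_[np.linspace(0,1,N+1)]
pc,Rc=p0,R0
for k in range(1,N+1):
    f=k/N; f=f*f*(3-2*f)*.5+f*.5
    b=np.radians(34.43+f*(-15.1-34.43));r=.619+f*(.638-.619)
    p=np.array([r*np.cos(b),r*np.sin(b),.2535-.02*f])
    g=min(1,k/8)
    w=Ro.from_matrix(R1.T@R0).as_rotvec()*(1-g)
    R=down(118.3-86.1*f)@Ro.from_rotvec(w).as_matrix()
    print(row(pc,Rc,p,R,0))
    if k%8==0:pc,Rc=p,R;print()
```

```text
[[-0.08  -0.463  0.883]
 [ 0.24   0.85   0.468]
 [-0.967  0.25   0.043]]
[1.9, -0.2, -1.9, -0.0026, -0.0122, 0.0018, 0]
[4.3, -0.3, -3.8, -0.0057, -0.0268, 0.0035, 0]
[7.1, -0.5, -5.7, -0.0093, -0.0438, 0.005, 0]
[10.2, -0.7, -7.5, -0.0135, -0.0629, 0.0062, 0]
[13.6, -0.8, -9.4, -0.018, -0.0839, 0.0067, 0]
[17.3, -0.9, -11.2, -0.023, -0.1064, 0.0065, 0]
[21.2, -0.9, -13.0, -0.0283, -0.1304, 0.0053, 0]
[25.3, -0.8, -14.8, -0.0338, -0.1554, 0.003, 0]

[4.3, 0.0, 0.0, 0.001, -0.0254, 0.0081, 0]
[8.6, 0.0, 0.0, 0.002, -0.0519, 0.0154, 0]
[13.1, 0.0, 0.0, 0.003, -0.0792, 0.0215, 0]
[17.5, 0.0, 0.0, 0.0041, -0.107, 0.0265, 0]
[22.0, 0.0, 0.0, 0.0051, -0.1351, 0.0303, 0]
[26.5, 0.0, 0.0, 0.0061, -0.1631, 0.0327, 0]
[30.8, 0.0, 0.0, 0.0072, -0.1907, 0.0339, 0]
[35.1, 0.0, 0.0, 0.0081, -0.2177, 0.0339, 0]

[4.1, 0.0, 0.0, 0.001, -0.022, 0.0141, 0]
[8.0, 0.0, 0.0, 0.0019, -0.0435, 0.0267, 0]
[11.7, 0.0, 0.0, 0.0027, -0.0642, 0.0378, 0]
[15.1, 0.0, 0.0, 0.0035, -0.0839, 0.0474, 0]
[18.3, 0.0, 0.0, 0.0042, -0.1022, 0.0557, 0]
[21.1, 0.0, 0.0, 0.0049, -0.1187, 0.0625, 0]
[23.5, 0.0, 0.0, 0.0055, -0.1332, 0.0681, 0]
[25.5, 0.0, 0.0, 0.0059, -0.1453, 0.0724, 0]
```

>>> move_arm --steps '[[[1.9,-0.2,-1.9,-0.003,-0.012,0.002,0],[4.3,-0.3,-3.8,-0.006,-0.027,0.003,0],[7.1,-0.5,-5.7,-0.009,-0.044,0.005,0],[10.2,-0.7,-7.5,-0.0135,-0.063,0.006,0],[13.6,-0.8,-9.4,-0.018,-0.084,0.007,0],[17.3,-0.9,-11.2,-0.023,-0.106,0.006,0],[21.2,-0.9,-13,-0.028,-0.13,0.005,0],[25.3,-0.8,-14.8,-0.034,-0.155,0.003,0]]]'

```text
t: 13.28
eef_pos: [0.5885, 0.2095, 0.2468]
tool_rot: [0.707, -0.016, 0.707, 0.015]
ft_force: [-0.1, 0.2, -2.5]
grip_width: 0.0097
```

Run:
```python
from h import *
b=save('side','pics/s13.png')[:,:,::-1].copy();t=save('top','pics/t13.png')[:,:,::-1]
s=readout.get_state();p,R=cur();print(p,R.round(3),s['grip_width'],s['ft_force'],s['joint_pos'].round(2))
cv2.imwrite('pics/e13.png',cv2.resize(b[100:400,150:520],None,fx=2,fy=2))
```

```text
[0.58995855 0.20738905 0.24628932] [[ 0.001 -0.042  0.999]
 [-0.003  0.999  0.042]
 [-1.    -0.003  0.001]] 0.009652307754071072 [ 0.46618691 -0.00935119 -1.66316196] [ 0.07  0.65 -0.81  1.41  0.47  1.28  0.84]
```

View pics/e13.png

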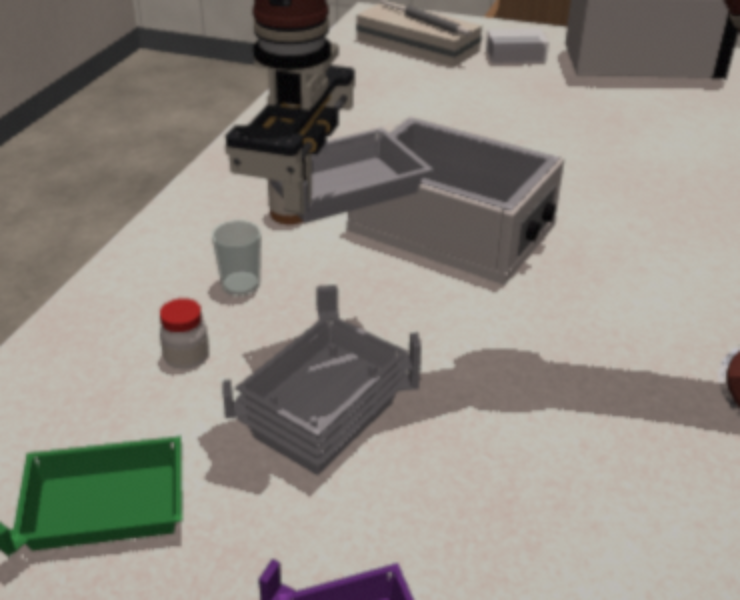

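>>> move_arm --steps '[[[4.3,0,0,0.001,-0.025,0.008,0],[8.6,0,0,0.002,-0.052,0.015,0],[13.1,0,0,0.003,-0.079,0.0215,0],[17.5,0,0,0.004,-0.107,0.0265,0],[22,0,0,0.005,-0.135,0.03,0],[26.5,0,0,0.006,-0.163,0.033,0],[30.8,0,0,0.007,-0.191,0.034,0],[35.1,0,0,0.008,-0.218,0.034,0]]]'

```text
t: 14.38
eef_pos: [0.6325, -0.0068, 0.2387]
tool_rot: [0.679, 0.199, 0.679, -0.198]
ft_force: [-1.0, 0.1, -2.4]
grip_width: 0.0099
```

>>> move_arm --steps '[[[4.1,0,0,0.001,-0.022,0.014,0],[8,0,0,0.002,-0.0435,0.027,0],[11.7,0,0,0.003,-0.064,0.038,0],[15.1,0,0,0.0035,-0.084,0.047,0],[18.3,0,0,0.004,-0.102,0.056,0],[21.1,0,0,0.005,-0.119,0.0625,0],[23.5,0,0,0.0055,-0.133,0.068,0],[25.5,0,0,0.006,-0.145,0.072,0]]]'

```text
t: 15.38
eef_pos: [0.6156, -0.1667, 0.2326]
tool_rot: [0.619, 0.343, 0.619, -0.342]
ft_force: [0.3, -0.3, -2.3]
grip_width: 0.0098
```

Run:
```python
from h import *
b=save('side','pics/s14.png')[:,:,::-1].copy();t=save('top','pics/t14.png')[:,:,::-1]
s=readout.get_state();p,R=cur();print(p,R.round(3),s['grip_width'],s['ft_force'],s['joint_pos'].round(2))
cv2.imwrite('pics/e14.png',cv2.resize(b[70:270,250:480],None,fx=3.4,fy=3,interpolation=2))
cv2.imwrite('pics/f14.png',cv2.resize(np.clip(t[180:380,330:530].astype(int)*2,0,255).astype(np.uint8),None,fx=3,fy=3,interpolation=2))
```

```text
[ 0.61521536 -0.1682202   0.23244879] [[-0.     0.848  0.53 ]
 [-0.001  0.53  -0.848]
 [-1.    -0.001  0.001]] 0.00971598694515861 [ 0.36564566 -0.64391274 -4.03785769] [ 0.53  0.62 -0.54  1.4   0.32  1.21  0.52]
```

View pics/e14.png

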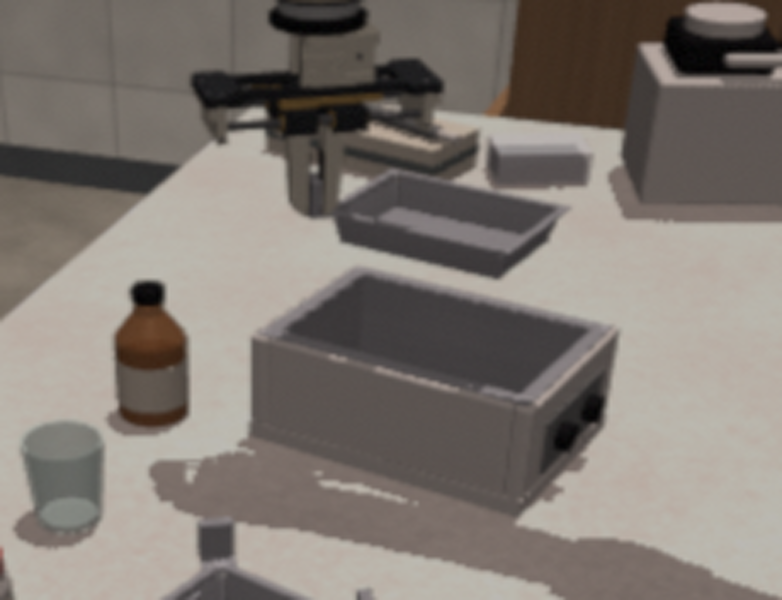

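View pics/f14.png

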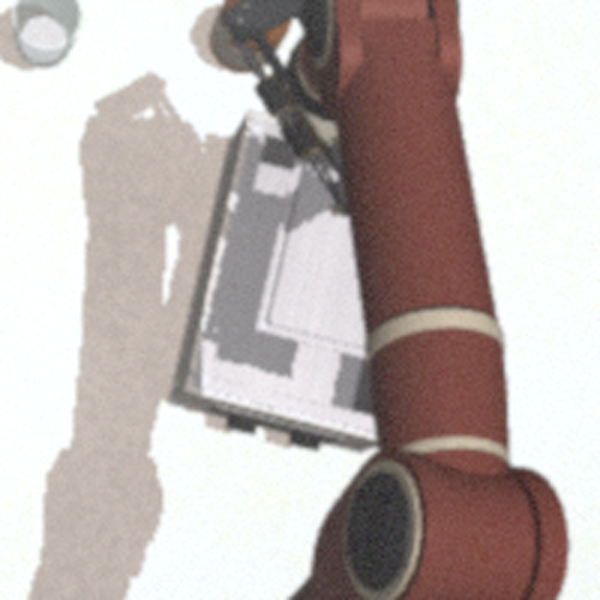

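Run:
```python
import cv2
b=cv2.imread('pics/s14.png')[115:170,330:425]
cv2.imwrite('pics/g14.png',cv2.resize(b,None,fx=8,fy=8,interpolation=2))
b=cv2.imread('pics/t14.png')[220:300,400:470]
b=cv2.convertScaleAbs(b,alpha=2)
cv2.imwrite('pics/i14.png',cv2.resize(b,None,fx=7,fy=7,interpolation=2))
```

```text
(no output)
```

View pics/g14.png

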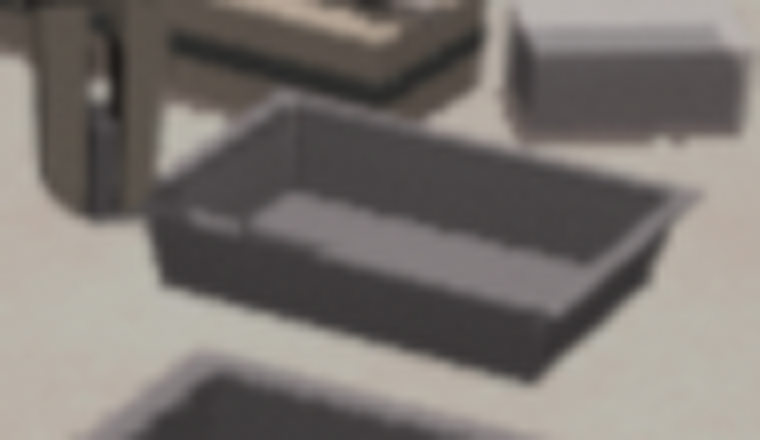

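View pics/i14.png

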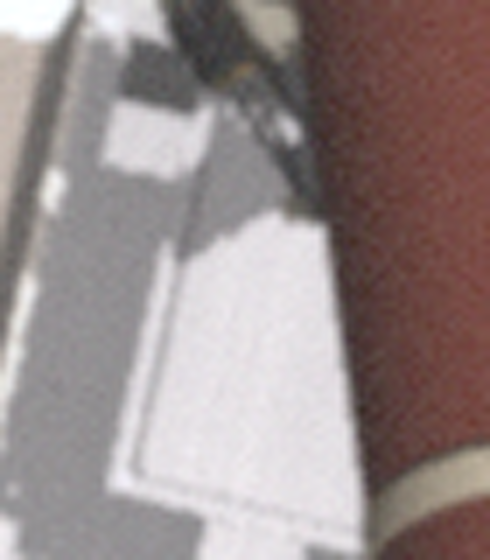

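```bash
cat > fit.py <<'E'
from h import *
def fit(side,top,lugxy,yaw0):
    def pts(v,L):return (Ro.from_euler('zyx',[v[3],v[4],v[5]]).as_matrix()@np.array(L).T).T/1+v[:3]
    def f(v):
        r=[]
        for L,uv in side:r+=list(proj('side',pts(v,np.array(L)/1e3))[0]-uv)
        for L,uv in top:r+=list((proj('top',pts(v,np.array(L)/1e3))[0]-uv))
        l=pts(v,[.0907,.0657,.05])
        r+=list((l[:2]-lugxy)/.002)
        return np.array(r)
    r=least_squares(f,[.51,-.21,.2,yaw0,0,0],x_scale=[.01]*3+[.05]*3)
    v=r.x;print('centre underside',v[:3].round(4),'ypr deg',np.degrees(v[3:]).round(1));print(r.fun.round(1))
    return v
E
python3 - <<'E'
from fit import *
S=lambda x,y:np.array([330+x/8-.4,115+y/8-.4])
fit([((85,60,34),S(150,205)),((85,-60,34),S(285,92)),((-85,-60,34),S(705,190)),((-85,60,34),S(545,315))],[((-85,60,34),np.array([400+108/7-.4,220+485/7-.4]))],[.6153,-.1675],-.22)
E
```

```text
centre underside [ 0.5126 -0.2136  0.218 ] ypr deg [-12.8   0.2  -0.2]
[-3.5 -0.1  0.1 -0.1  0.5 -0.   2.3  0.2 -0.8  0.5  0.2 -1. ]
```

Run:
```python
import cv2
b=cv2.imread('pics/s0.png')[155:240,318:438]
cv2.imwrite('pics/bs.png',cv2.resize(b,None,fx=6.5,fy=6.5,interpolation=2))
b=cv2.convertScaleAbs(cv2.imread('pics/t0.png')[212:336,380:485],alpha=1.7)
cv2.imwrite('pics/bt.png',cv2.resize(b,None,fx=4.8,fy=4.8,interpolation=2))
```

```text
(no output)
```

View pics/bs.png

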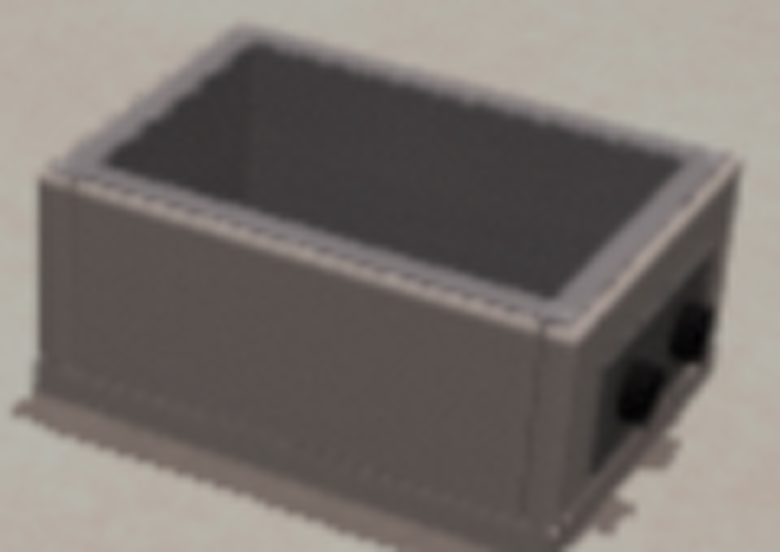

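View pics/bt.png

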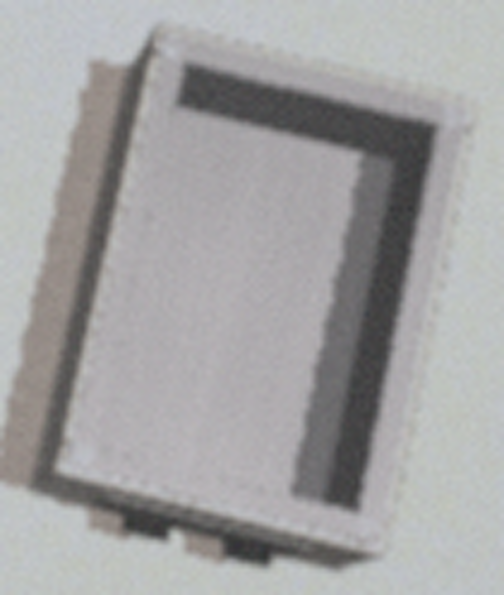

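Run:
```python
from h import *
S=lambda x,y:np.array([318+x/6.5-.42,155+y/6.5-.42]);T=lambda x,y:np.array([380+x/4.8-.4,212+y/4.8-.4])
D=[('side',S(42,180),135,95),('side',S(242,25),135,-95),('side',S(742,158),-135,-95),('side',S(560,332),-135,95),
('side',S(102,163),117,77),('side',S(255,42),117,-77),('side',S(690,163),-117,-77),('side',S(560,298),-117,77),
('top',T(155,30),135,95),('top',T(472,102),135,-95),('top',T(382,555),-135,-95),('top',T(55,470),-135,95),
('top',T(183,65),117,77),('top',T(437,122),117,-77),('top',T(358,510),-117,-77)]
for sel in('both','side','top'):
    dd=[d for d in D if sel in('both',d[0])]
    def f(p):
        c,s=np.cos(p[2]),np.sin(p[2]);o=[]
        for n,uv,x,y in dd:
            x,y=x/1e3,y/1e3;o+=list(proj(n,[p[0]+c*x-s*y,p[1]+s*x+c*y,.122])[0]-uv)
        return np.array(o)
    r=least_squares(f,[.51,-.21,-.22],x_scale=[.01,.01,.05],loss='soft_l1');print(sel,r.x.round(4),np.degrees(r.x[2]).round(2),f(r.x).round(1))
```

```text
both [ 0.5139 -0.2144 -0.2151] -12.33 [-0.9 -1.2 -0.5 -1.2  1.1 -0.6  3.1  1.  -1.9  0.5 -0.4 -0.4  1.2 -0.5
 -0.2  1.5 -0.1 -2.   1.1 -0.4  0.3  0.7 -1.   0.6 -1.  -1.7  0.7 -0.
  0.   1.8]
side [ 0.5143 -0.2147 -0.2223] -12.74 [-1.  -1.4 -0.2 -1.4  1.1 -0.5  2.6  1.  -1.9  0.3 -0.1 -0.6  1.2 -0.4
 -0.7  1.5]
top [ 0.5137 -0.2143 -0.2122] -12.16 [-0.3 -1.9  0.9 -0.5  0.4  0.7 -0.9  0.8 -1.2 -1.5  0.5 -0.1  0.2  1.8]
```

>>> move_arm --steps '[[[0,0,0,0.006,0,0.001,0],[0,0,0,0.018,0,0.001,0],[0,0,0,0.031,0,0.001,0],[0,0,0,0.044,0,0.001,0],[0,0,0,0.053,0,0.001,0],[0,0,0,0.058,0,0.001,0],[0,0,0,0.06,0,0.001,0],[0,0,0,0.06,0,0.001,0]]]'

```text
t: 16.48
eef_pos: [0.6165, -0.1668, 0.1729]
tool_rot: [0.619, 0.342, 0.619, -0.341]
ft_force: [0.2, 0.4, -2.2]
grip_width: 0.0098
```

>>> move_arm --steps '[[[0,0,0,0,0,0,0],[0,0,0,0,0,0,0],[0,0,0,0,0,0,0],[0,0,0,0,0,0,0]]]'

```text
t: 16.98
eef_pos: [0.6164, -0.1668, 0.1727]
tool_rot: [0.619, 0.342, 0.619, -0.341]
ft_force: [-1.0, -1.1, -2.8]
grip_width: 0.0098
```

Run:
```python
from h import *
b=save('side','pics/s15.png')[:,:,::-1].copy();t=save('top','pics/t15.png')[:,:,::-1]
s=readout.get_state();p,R=cur();print(p,R.round(3),s['grip_width'],s['ft_force'],s['qd'].round(3))
cv2.imwrite('pics/e15.png',cv2.resize(b[125:235,320:440],None,fx=6,fy=5.4,interpolation=2))
cv2.imwrite('pics/f15.png',b)
b=cv2.convertScaleAbs(np.ascontiguousarray(t[215:330,380:480]),alpha=2)
cv2.imwrite('pics/i15.png',cv2.resize(b,None,fx=5,fy=5,interpolation=2))
```

```text
[ 0.6163492  -0.16677118  0.17267971] [[ 0.001  0.846  0.533]
 [ 0.     0.533 -0.846]
 [-1.     0.001 -0.   ]] 0.009776923425014848 [-0.22594268  0.63949498 -2.61182648] [ 0.    -0.    -0.001  0.001 -0.001  0.001  0.001]
```

View pics/e15.png

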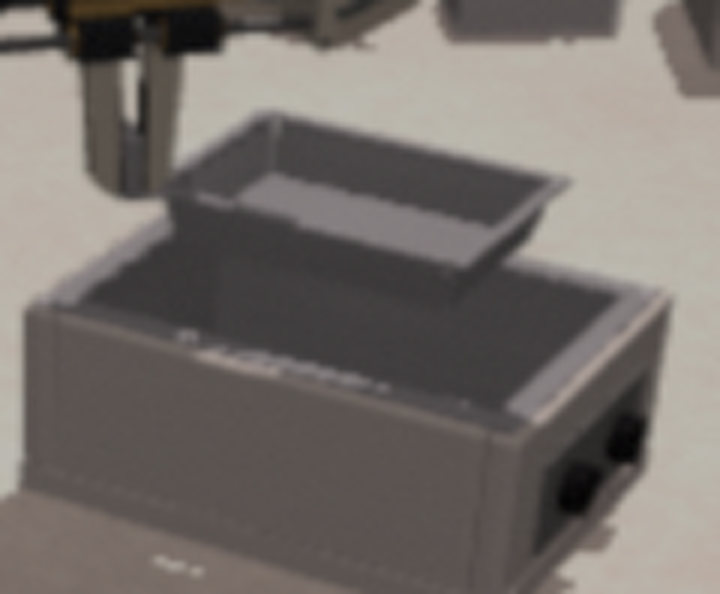

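View pics/f15.png

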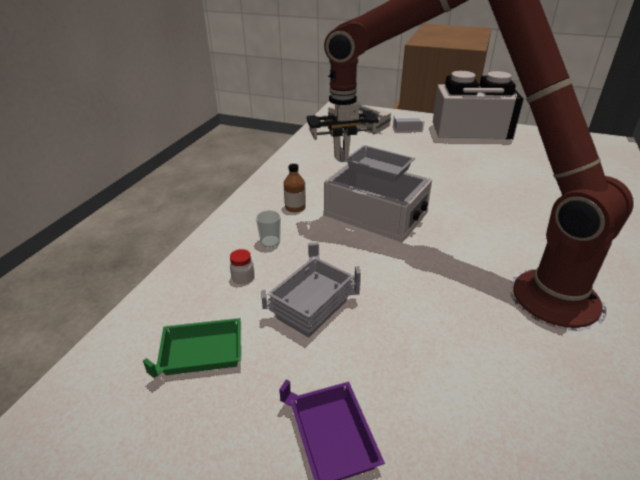

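View pics/i15.png

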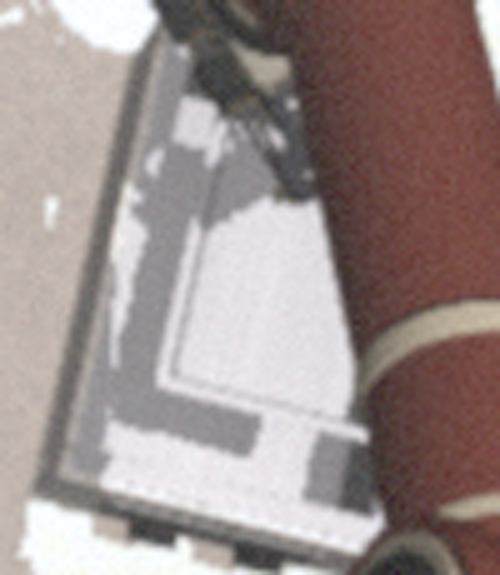

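Run:
```python
from fit import *
S=lambda x,y:np.array([320+x/6-.4,125+y/5.4-.4])
fit([((85,60,34),S(168,190)),((85,-60,34),S(275,110)),((-85,-60,34),S(570,180)),((-85,60,34),S(460,268))],[((-85,60,34),np.array([380+158/5-.4,215+380/5-.4]))],[.6163,-.1668],-.22)
a=cv2.imread('pics/s0.png')[280:345,255:370].astype(int);b=cv2.imread('pics/s15.png')[280:345,255:370]
```

```text
centre underside [ 0.5125 -0.2127  0.1578] ypr deg [-13.2   0.5   0. ]
[-3.4 -0.1 -1.  -0.   1.2 -0.2  1.3  0.  -1.2  1.4  0.  -1.4]
```

```bash
python3 -c "
from rig import arm;print(arm.finish_job())"
```

```text
the job is handed in; nothing more can be done
None
```

The top steel tray is off the stack and held over the cleaner's tank. I handed the job in at about 17 s, and no verdict is given.

I took the tray by its upright lug, tilted it about 14.5° about the far corner until it came free, lifted it clear and carried it to the cleaner.

**Last checks before handing in:**
- **Position:** the tray is about 2 mm from the tank centre, with its underside about 36 mm above the rim.
- **Attitude:** it is level within about 0.5°, open side up, with its long side in line with the tank.
- **Grip:** the opening is 9.8 mm on the 10 mm lug. The wrist force matches the tray's weight, and the arm was still.
- **Surroundings:** in the final side picture the lower stack, bottle, beaker and jar appear to be where they were. I judged this by eye and did not measure it.

**What disagreed:**
- **Finger reach:** the fingers in the pictures end about 20 mm short of the stated tool point. A test close with the tool point at z = 0.122 m met nothing, so I gripped about 24 mm lower than first planned.
- **Closing on the lug:** the gripper pushed down on the tray with about 4.5 N as it closed. That was gone once the tray lifted.
- **Tray and bath fits:** the rim corners I picked in the pictures were 1 to 3 pixels off the fitted model. The bath-centre estimates ranged over several millimetres. I used the closer corner fit, where the two cameras agreed within 1 mm.

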